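Empty the ball scoop into the cherry bowl

ROBOT

A 6-joint arm with a two-finger parallel gripper is mounted at the origin on a cart in front of the work surface, level with it; the furniture and walls round the work are solid. World frame = base frame: x ahead of the robot, y to its left, z up, the work surface at z = 0. Lengths are in m, angles in rad, forces in N, time in s.
With the tool pointing down it reaches from about 0.25 to 0.775 m from the base axis. Payload 4 kg.
Tool frame: the origin (TCP) lies at the very end of the fingers, on their centre line; the grasp point (between the pads) lies 19 mm behind it; z points along the fingers, y is the line along which they close (so a half turn about z gives the same grasp; the last joint's range is limited). The gripper opens to 94 mm and grips with 3 to 60 N. Pads are 16 mm wide; open, the fingers measure 119 mm over their backs; the gripper's body (75 mm by 177 mm) begins 78 mm behind the grasp point.
Start: joints at [-1.345, 0.087, 1.371, -0, 1.684, -0.103], TCP at [0.178, -0.521, 0.206] pointing down, gripper open.
Joint ranges: [-3.1, 3.1], [-0.76, 2.03], [0.27, 2.55], [-1.08, 4.22], [0.17, 2.65], [-2.57, 2.57]. Speed limits (rad/s): [2.79, 2.79, 3.14, 3.14, 3.14, 3.14].

INTERFACE

Orientations are given as [roll, pitch, yaw] about the fixed x, y, z axes, in that order (R = Rz(yaw) Ry(pitch) Rx(roll)).
In Python, from bench import robot gives the robot as it stands. The module is installed in compiled form; this text tells all that it offers.
- The arm moves only by the tool move_arm, never from a script. Its argument "deltas" is one flat list of numbers, 7 for each row, row after row: the turn, a rotation vector about the tool's x, y, z in rad, then the shift along the tool's x, y, z in cm, then the closure, from -1 (fully open) to 1 (shut). A call has 1 to 8 rows; each row is the pose to reach, as a shift and turn from the pose commanded when the call began, along the tool's axes at that moment; what a row does not reach only later rows make up. A row lasts 1/10 s, in which the tool goes at most 50 mm and 8.59 degrees, less where a joint would pass 70% of its speed; a pose out of reach is approached as far as the arm can. A call with a gripper value outside its range is refused whole. The fingers move at their own pace and stop on an object; the grip force is fixed at half the most. Time passes only in rows, so rows that repeat a pose let the fingers close. It gives the time, the measured TCP pose, the force, the opening and the grip force at its end, in the units of the state.
- robot.get_obs(): the state, without advancing time (a new reading comes with each control period).
- robot.snapshot(name): name is "scene" or "top" or "wrist"; returns a dict with "image" (400x640x3 uint8, red, green, blue), "depth" (400x640 float32, m along the optical axis (not along the pixel's ray), 0 where there is no reading), "fov_y" (degrees; the focal length in pixels is half the picture's height over the tangent of half this angle, whatever the lens; pixels are square), "cx", "cy" (the principal point, pixels), "D" ([k1, k2, p1, p2, k3] as OpenCV has them; the pictures are not rectified), "origin" and "orientation" of the camera in the world; the wrist camera has in their place "T_tool_cam" (4x4, takes a point from camera to tool coordinates, whose origin is the TCP and whose axes are the flange's). Camera axes: x right, y up, looking along -z (the intrinsics and any distortion apply to the point x, -y, -z); pixel columns grow to the right and rows downward; lengths in m; the calibration is good to about 2 mm. A picture is of the moment at which its call begins: read the wrist's pose just before it.
- robot.close_job(): hands the job in; it is judged then, once.
The state is a dict: "time": time; "joint_positions": joint angles; "qvel": joint speeds; "joint_torque": joint torques, N m; "tool_pos": TCP position; "ee_rot": TCP orientation; "wrist_force": force on the tool from outside, world axes, zero at the start; "wrist_torque": the same for the moment, N m; "width": finger opening in m; "finger_force": force on a finger pad.
Only numpy, scipy, OpenCV 4.12 (cv2) and the standard library are available. Lean on these libraries where they do the work, as an engineer would, in place of code of your own. Each camera call takes 0.05 s, during which the arm holds its last target. There are 200 camera calls.

TASK

Pick up the pale wooden scoop with the red balls by its handle and pour all four balls into the turned cherry bowl, without shoving the bowl out of its place. Then stand the empty scoop upright on the bare table top again and let go.

Things in the scene. Friction and masses are not known exactly. Their poses are not given: they have to be found in the camera images.
- scoop_grip (a point): Pale wooden scoop with the balls (a dark twin is empty). In mm. Flared cup 52 high, outer radius 32 at foot, 46 at rim, wall 4, level handle 14 thick, 20 tall, 100 long. Point: grip on the handle, 38 above the underside, 100 from the cup's centre line; x points along the handle to the cup, z up. Rolled 95-105 degrees about the handle it empties over its low rim, 48 below the grip. 0.14 kg.
- bowl: the open, shallow turned cherry-wood bowl, loose, 0.5 kg: 260 mm across the rim, 68 mm high, inside floor 12 mm above its underside and about 120 mm across, sides sloping up to the rim. Origin: centre of its underside, z up.
- ball_0_center (a point): red ball 1 of 4, a painted wooden ball of 24 mm diameter, 12 g, that starts in the pale scoop's cup; the point is its centre (its axes mean nothing).
- ball_1_center (a point): red ball 2 of 4, a painted wooden ball of 24 mm diameter, 12 g, that starts in the pale scoop's cup; the point is its centre (its axes mean nothing).
- ball_2_center (a point): red ball 3 of 4, a painted wooden ball of 24 mm diameter, 12 g, that starts in the pale scoop's cup; the point is its centre (its axes mean nothing).
- ball_3_center (a point): red ball 4 of 4, a painted wooden ball of 24 mm diameter, 12 g, that starts in the pale scoop's cup; the point is its centre (its axes mean nothing).

How it is judged:
By the outcome, as a careful person would: the job done as asked, in the order asked, and still so for the second after the job is handed in, with the robot touching nothing.
It also fails if it takes over 58 s, if anything falls off the work surface, if the arm or the gripper's body presses on something with over 40 N, if the wrist force passes 120 N, or if a joint passes its speed limit or range.

## Working session

There is one attempt and no reset: what is moved stays moved. The work goes in short steps, Python scripts to look and compute and a tool call to move; the robot and the scene stay as the last step left them, time stands still between calls to the robot, and variables do not carry over. Pictures are saved under pics/ and viewed, at most 10 in all, crops included, and the job is handed in when it is done.

Besides the shell and the picture viewer there is one more tool, called after ">>>" as name(argument=value, ...) on one line, values as JSON. move_arm: Moves the arm, as the interface text tells. Its arguments: {"type":"object","properties":{"deltas":{"type":"array","items":{"type":"number"}}},"required":["deltas"]}

```bash
mkdir -p pics; cat > h.py <<'E'
import numpy as np, cv2
from scipy.spatial.transform import Rotation as R
from bench import robot
def snap(n):
    o=robot.get_obs(); s=robot.snapshot(n); s['obs']=o
    return s
def save(s,f,box=None,k=1):
    im=s['image'][:,:,::-1]
    if box: im=im[box[1]:box[3],box[0]:box[2]]
    cv2.imwrite('pics/'+f,cv2.resize(im,None,fx=k,fy=k,interpolation=cv2.INTER_CUBIC))
def camT(s):
    T=np.eye(4)
    if 'T_tool_cam' in s:
        W=np.eye(4);W[:3,:3]=rot(s['obs']['ee_rot']);W[:3,3]=s['obs']['tool_pos'];return W@np.array(s['T_tool_cam'])
    T[:3,:3]=rot(s['orientation']);T[:3,3]=s['origin'];return T
def rot(a):
    a=np.array(a)
    return a if a.shape==(3,3) else R.from_euler('xyz',a).as_matrix()
def cloud(s):
    h,w=s['depth'].shape; f=h/2/np.tan(np.radians(s['fov_y'])/2)
    K=np.array([[f,0,s['cx']],[0,f,s['cy']],[0,0,1]])
    u,v=np.meshgrid(np.arange(w),np.arange(h))
    p=cv2.undistortPoints(np.stack([u,v],-1).reshape(-1,1,2).astype(np.float64),K,np.array(s['D'],float)).reshape(h,w,2)
    d=s['depth']; P=np.stack([p[...,0]*d,-p[...,1]*d,-d],-1)
    T=camT(s); P=P@T[:3,:3].T+T[:3,3]; P[d==0]=np.nan
    return P
E
python3 - <<'E'
from h import *
print({k:v for k,v in robot.get_obs().items()})
for n in('scene','top'):
    s=snap(n);save(s,n+'0.png');P=cloud(s);np.save(n+'P',P);np.save(n+'I',s['image'])
    print(n,s['origin'],s['orientation'],s['fov_y'],s['D'])
E
```

```text
{'time': 0.0, 'joint_positions': array([-1.34513067e+00,  8.79426859e-02,  1.37225876e+00, -2.36650695e-05,
        1.68357736e+00, -1.03110216e-01]), 'qvel': array([-0.00078583,  0.00100101, -0.00096989,  0.00202717, -0.00133574,
       -0.0013497 ]), 'joint_torque': array([-1.97444111e-03, -3.40181100e+01, -3.02427471e+01,  7.15952972e-02,
        3.31034989e-02, -1.76151698e-04]), 'tool_pos': array([ 0.17744572, -0.52000984,  0.20430861]), 'ee_rot': array([-3.13941569e+00, -2.01619719e-04,  3.28773012e-01]), 'wrist_force': array([ 0.57429119, -0.13842025, -0.82444399]), 'wrist_torque': array([0.00976569, 0.00127938, 0.01199922]), 'finger_force': 0.0, 'width': 0.09374447683325185}
scene [0.11549357 0.80748716 0.54702796] [ 1.09259894 -0.00576163 -2.6946445 ] 57.03296615561955 [-0.07934805  0.          0.          0.          0.        ]
top [ 0.42068878 -0.03777862  1.19624634] [ 0.10731123 -0.02862209 -1.57843768] 49.936338450874956 [-0.03675993  0.          0.          0.          0.        ]
```

View pics/scene0.png

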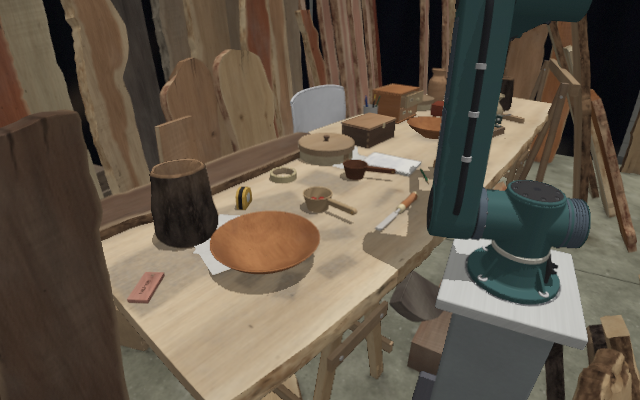

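View pics/top0.png

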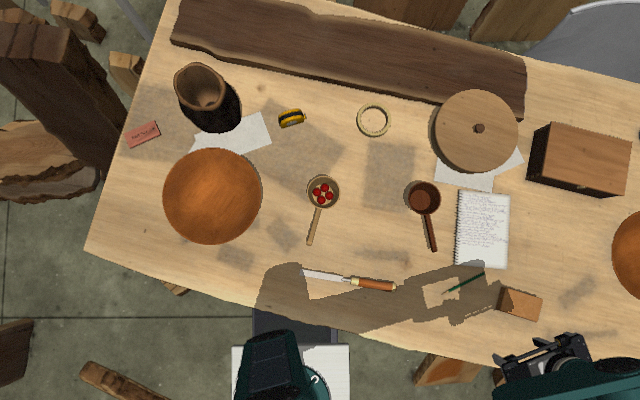

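The top view shows the pale scoop with four red balls at (323,192), its handle running to (310,243), and the bowl at (212,196). The dark twin is at (422,198). A second orange bowl is cut off at the right edge.

```bash
python3 - <<'E'
from h import *
P=np.load('topP.npy');I=np.load('topI.npy').astype(int)
def reg(x0,y0,x1,y1,z0,z1):
    q=P[y0:y1,x0:x1].reshape(-1,3); return q[(q[:,2]>z0)&(q[:,2]<z1)]
def circ(q):
    A=np.c_[2*q[:,:2],np.ones(len(q))];c=np.linalg.lstsq(A,(q[:,:2]**2).sum(1),rcond=None)[0];return c[:2],np.sqrt(c[2]+c[:2]@c[:2])
q=reg(155,140,270,250,.058,.09);print('bowl rim',circ(q),len(q),q[:,2].max(),np.median(P[190:200,205:218,2]))
print('bowl minmax',q.min(0),q.max(0))
q=reg(600,190,640,310,.03,.15);print('bowl2',q.min(0),q.max(0))
q=reg(300,170,345,212,.046,.062);print('cup rim',circ(q),len(q),q.min(0),q.max(0))
c0=circ(q)[0]
h=reg(300,212,330,255,.034,.06);print('handle',len(h),h.min(0),h.max(0))
m=h.mean(0);u=np.linalg.svd(h[:,:2]-m[:2])[2][0];print(m,u, np.degrees(np.arctan2(*(c0-m[:2])[::-1])),np.degrees(np.arctan2(u[1],u[0])))
red=(I[:,:,0]>130)&(I[:,:,1]<60);red[:, :300]=0;red[:,345:]=0;r=P[red];r=r[r[:,1]<.2];print('red',len(r),r.mean(0),r[:,2].max())
for (x,y) in [(120,270),(270,140),(300,280),(360,160)]: print(P[y,x])
print('vase',reg(170,60,243,133,.03,.4).min(0),reg(170,60,243,133,.03,.4).max(0))
print('knife',reg(295,262,400,295,.006,.1).min(0),reg(295,262,400,295,.006,.1).max(0))
print('stack obj',reg(352,100,395,140,.006,.1).max(0), 'dark',reg(400,175,442,255,.02,.1).min(0),reg(400,175,442,255,.02,.1).max(0))
S=np.load('sceneP.npy');q=S.reshape(-1,3);q=q[(abs(q[:,0]-.35)<.5)&(abs(q[:,1])<1)&(q[:,2]>-.02)];
b=q[(q[:,1]<-.6)&(q[:,1]>-1)&(q[:,2]>.02)];print(b.min(0),b.max(0))
E
```

```text
bowl rim (array([0.55324137, 0.20364565]), np.float64(0.12268323627936169)) 1638 0.0737014376409666 nan
bowl minmax [0.4246489  0.0750696  0.05800651] [0.68298045 0.33421975 0.07370144]
bowl2 [ 0.26491062 -0.98817988  0.03002687] [ 0.55931319 -0.83096913  0.10086749]
cup rim (array([ 0.56069121, -0.09161679]), np.float64(0.04312134567413466)) 219 [ 0.5108661  -0.13757393  0.04600885] [ 0.60544541 -0.04859768  0.05853432]
handle 183 [ 0.42043727 -0.08343639  0.03507861] [ 0.50861137 -0.04534882  0.05441053]
[ 0.46468386 -0.0637852   0.04779449] [-0.95904131  0.28326625] -16.166356882070716 163.54475787332353
red 56 [ 0.56013815 -0.09173722  0.03037935] 0.03605332467137856
[ 0.31432053  0.77873084 -0.74722879]
[0.71542075 0.0543985  0.00852183]
[ 3.24937894e-01 -2.85572261e-02  1.70508780e-04]
[ 0.6598391  -0.20049597 -0.00250158]
vase [0.72599121 0.13407604 0.03013002] [0.9418217  0.2773715  0.21226377]
knife [ 0.28457629 -0.29548444  0.00600728] [ 0.37135675 -0.01500428  0.03281215]
stack obj [ 0.83010826 -0.19027448  0.03224794] dark [ 0.40136215 -0.41027098  0.02010484] [ 0.58857683 -0.32035146  0.06004743]
[ 0.33509387 -0.99875044  0.02007867] [ 0.79499006 -0.60015856  0.09626688]
```

>>> move_arm(deltas=[0, 0, 0.3, 41, -34, 0, -1, 0, 0, 0.3, 41, -34, 0, -1, 0, 0, 0.3, 41, -34, 0, -1, 0, 0, 0.3, 41, -34, 0, -1, 0, 0, 0.3, 41, -34, 0, -1, 0, 0, 0.3, 41, -34, 0, -1, 0, 0, 0.3, 41, -34, 0, -1, 0, 0, 0.3, 41, -34, 0, -1])

```text
time: 0.9
tool_pos: [0.3862, -0.1787, 0.2052]
ee_rot: [3.142, 0.0, 0.028]
wrist_force: [0.6, -0.9, -0.5]
width: 0.094
finger_force: 0.0
```

```bash
python3 - <<'E'
from h import *
o=robot.get_obs();print(o['time'],o['joint_positions'],o['tool_pos'],o['ee_rot'],o['wrist_force'])
E
```

```text
0.9 [-5.66844339e-01 -1.94340637e-01  1.63959654e+00 -5.29778562e-05
  1.69630692e+00  9.75483659e-01] [ 0.38619212 -0.1787495   0.20518559] [3.14153241e+00 4.77685295e-06 2.84616968e-02] [ 0.57746908 -0.89465477 -0.52472886]
```

```bash
cat >> h.py <<'E'
def Rt(psi,b=0.,roll=0.):
    "tool: x along handle heading psi, leaned b (fingers forward), then rolled about the handle"
    u=np.array([np.cos(psi),np.sin(psi),0]);z=np.array([0,0,1.])
    Z=-np.cos(b)*z+np.sin(b)*u;X=np.cos(b)*u+np.sin(b)*z
    return R.from_rotvec(u*roll).as_matrix()@np.c_[X,np.cross(Z,X),Z]
def delta(p,Rg,p0=None,R0=None):
    o=robot.get_obs()
    if p0 is None:p0=o['tool_pos'];R0=rot(o['ee_rot'])
    return np.r_[R.from_matrix(R0.T@Rg).as_rotvec(),R0.T@(np.array(p)-p0)*100].round(3)
def log():
    o=robot.get_obs();open('log.txt','a').write(' '.join(map(str,np.r_[o['joint_positions'],o['tool_pos'],o['ee_rot']]))+'\n')
E
python3 - <<'E'
from h import *
open('log.txt','w').write('-1.34513067 .0879426859 1.37225876 -2.36650695e-05 1.68357736 -.103110216 .17744572 -.52000984 .20430861 -3.13941569 -2.01619719e-04 3.28773012e-01\n')
log();print(delta([.46,-.0645,.22],Rt(-.284,.5)))
E
```

```text
[ -0.078   0.496   0.306   7.703 -11.21   -1.482]
```

>>> move_arm(deltas=[-0.08, 0.5, 0.31, 7.7, -11.2, -1.5, -1, -0.08, 0.5, 0.31, 7.7, -11.2, -1.5, -1, -0.08, 0.5, 0.31, 7.7, -11.2, -1.5, -1, -0.08, 0.5, 0.31, 7.7, -11.2, -1.5, -1, -0.08, 0.5, 0.31, 7.7, -11.2, -1.5, -1, -0.08, 0.5, 0.31, 7.7, -11.2, -1.5, -1])

```text
time: 1.5
tool_pos: [0.459, -0.0664, 0.2203]
ee_rot: [3.14, -0.503, -0.286]
wrist_force: [-0.1, -0.6, 0.5]
width: 0.0943
finger_force: 0.0
```

```bash
cat > fk.py <<'E'
from h import *
from scipy.optimize import least_squares
D=np.loadtxt('log.txt',ndmin=2)
Ry=lambda a:R.from_euler('y',a).as_matrix();Rz=lambda a:R.from_euler('z',a).as_matrix()
C=np.array([[0,1,0],[-1,0,0],[0,0,1.]]).T
def fk(q,L):
    # L: h,a1,lat,L2,e3,L3,L6 , latw(wrist lateral)
    A=Rz(q[0]);p=A@[L[1],L[2],L[0]];A=A@Ry(q[1]);p=p+A@[0,0,L[3]];A=A@Ry(q[2]);p=p+A@[L[4],0,L[5]]
    A=A@Rz(SG[0]*q[3]);A=A@Ry(q[4]);p=p+A@[L[8],L[7],0];A=A@Rz(SG[1]*q[5]);p=p+A@[0,0,L[6]]
    return p,A@C0
SG=[1,1]
def rres(q,e): return q
L0=np.array([.3,0,.0566,.442,0,.51,.3,0,0])
best=None
for s4 in(1,-1):
  for s6 in(1,-1):
    SG[:]=[s4,s6];C0=np.eye(3)
    Es=[fk(d[:6],L0)[1].T@rot(d[9:]) for d in D]
    C0=R.from_matrix(Es).mean().as_matrix();err=max(np.linalg.norm(E-C0) for E in Es)
    if best is None or err<best[0]:best=(err,s4,s6,C0)
err,SG[0],SG[1],C0=best
Lf=least_squares(lambda L:np.r_[np.concatenate([fk(d[:6],L)[0]-d[6:9] for d in D])*1e3,(L-L0)*.01],L0).x
def ik(p,Rg,q0):
    lo=np.array([-3.1,-.76,.27,-1.08,.17,-2.57]);hi=np.array([3.1,2.03,2.55,4.22,2.65,2.57])
    def f(q):
        pp,A=fk(q,Lf);return np.r_[(pp-p)*5,R.from_matrix(A.T@Rg).as_rotvec()]
    s=least_squares(f,np.clip(q0,lo+.01,hi-.01),bounds=(lo,hi));return s.x,np.abs(s.fun).max()
E
python3 - <<'E'
from h import *
log()
import fk
print(fk.best[:3],fk.C0.round(3),fk.Lf.round(4));print(fk.D[-1].round(3))
print([np.round((fk.fk(d[:6],fk.Lf)[0]-d[6:9])*1e3,1) for d in fk.D])
E
```

```text
(np.float64(3.734736276217914e-09), 1, 1) [[-0. -1.  0.]
 [ 1. -0.  0.]
 [-0.  0.  1.]] [ 1.526e-01 -0.000e+00  5.640e-02  4.490e-01  1.007e-01  4.998e-01
  3.506e-01  2.000e-04 -0.000e+00]
[-0.253 -0.505  1.912 -0.018  1.232  1.605  0.459 -0.066  0.22   3.14
 -0.503 -0.286]
[array([ 0., -0., -0.]), array([-0., -0.,  0.]), array([ 0.,  0., -0.])]
```

```bash
cat > plan.py <<'E'
from fk import *
def tcp(psi,b,roll,zg,cup):
    u=np.array([np.cos(psi),np.sin(psi),0]);g=np.array([cup[0],cup[1],zg])-.1*u
    Rg=Rt(psi,b,roll);return g+.019*Rg[:,2],Rg,u
def track(psi,b,s,zg,cup,q):
    out=[]
    for a in np.radians([0,20,40,60,80,100,105]):
        p,Rg,u=tcp(psi,b,s*a,zg,cup);q,e=ik(p,Rg,q);out.append((e,q))
    return out
E
python3 - <<'E'
from plan import *
B=np.array([.5537,.2046])
for b in(0.,.3,.6,.9):
  for s in(1,-1):
    for psi in np.radians([-40,-20,0,20,40,60,80]):
      t=track(psi,b,s,.19,B,np.array([.2,-.4,1.8,0,1.4,1.]))
      e=max(x[0] for x in t)
      if e<.01:print(b,s,np.degrees(psi).round(),t[-2][1].round(2),'wristz', 'dqmax',np.abs(np.diff([x[1] for x in t],axis=0)).max().round(2))
E
```

```text
0.0 1 -20.0 [-0.35  0.26  2.2   1.68  1.71  0.68] wristz dqmax 0.4
0.0 1 0.0 [-0.38  0.43  1.93  1.42  1.96  0.78] wristz dqmax 0.35
0.0 1 20.0 [-0.33  0.61  1.64  1.26  2.21  0.86] wristz dqmax 0.33
0.0 1 40.0 [-0.24  0.78  1.33  1.16  2.45  0.93] wristz dqmax 0.27
0.3 1 -20.0 [-0.3   0.1   2.42  1.96  1.5   0.63] wristz dqmax 0.56
0.3 1 0.0 [-0.45  0.28  2.17  1.57  1.79  0.76] wristz dqmax 0.43
0.3 1 20.0 [-0.43  0.47  1.86  1.36  2.03  0.85] wristz dqmax 0.39
0.3 1 40.0 [-0.35  0.66  1.54  1.23  2.27  0.94] wristz dqmax 0.27
0.3 1 60.0 [-0.24  0.84  1.21  1.17  2.51  1.03] wristz dqmax 0.29
0.6 1 0.0 [-0.45  0.1   2.39  1.79  1.59  0.75] wristz dqmax 0.57
0.6 1 20.0 [-0.51  0.31  2.09  1.48  1.85  0.84] wristz dqmax 0.47
0.6 1 40.0 [-0.46  0.52  1.76  1.31  2.08  0.94] wristz dqmax 0.25
0.6 1 60.0 [-0.36  0.71  1.41  1.22  2.31  1.04] wristz dqmax 0.27
0.6 1 80.0 [-0.23  0.91  1.05  1.21  2.56  1.16] wristz dqmax 0.33
0.9 1 20.0 [-0.55  0.11  2.32  1.65  1.65  0.85] wristz dqmax 0.52
0.9 1 40.0 [-0.55  0.35  1.99  1.41  1.89  0.93] wristz dqmax 0.24
0.9 1 60.0 [-0.46  0.57  1.64  1.28  2.11  1.03] wristz dqmax 0.23
0.9 1 80.0 [-0.34  0.78  1.27  1.23  2.35  1.14] wristz dqmax 0.31
```

```bash
python3 - <<'E'
from h import *
s=snap('wrist');save(s,'w1.png');P=cloud(s);np.save('wP',P)
Q=P.reshape(-1,3)
def circ(q):
    A=np.c_[2*q[:,:2],np.ones(len(q))];c=np.linalg.lstsq(A,(q[:,:2]**2).sum(1),rcond=None)[0];return c[:2],np.sqrt(c[2]+c[:2]@c[:2])
near=Q[(abs(Q[:,0]-.56)<.06)&(abs(Q[:,1]+.09)<.06)]
r=near[(near[:,2]>.049)&(near[:,2]<.056)];print('rim',len(r),circ(r) if len(r)>9 else'',r.min(0),r.max(0))
h=Q[(Q[:,0]>.40)&(Q[:,0]<.505)&(abs(Q[:,1]+.07)<.05)&(Q[:,2]>.043)&(Q[:,2]<.055)]
m=h.mean(0);u=np.linalg.svd(h[:,:2]-m[:2],full_matrices=False)[2][0];print(len(h),m,u,np.arctan(u[1]/u[0]),h.min(0),h.max(0))
print('table',np.nanmedian(Q[(abs(Q[:,2])<.01)][:,2]))
E
```

```text
rim 1143 (array([ 0.55957154, -0.09078498]), np.float64(0.04374292497970688)) [ 0.5003766  -0.13632115  0.04900264] [ 0.60680863 -0.04604816  0.0544191 ]
1224 [ 0.46258718 -0.06263463  0.04788026] [-0.95833089  0.28566047] -0.2896955454639896 [ 0.4205279  -0.08161573  0.04302079] [ 0.50499444 -0.04482648  0.05080841]
table 0.0006556092178957584
```

View pics/w1.png

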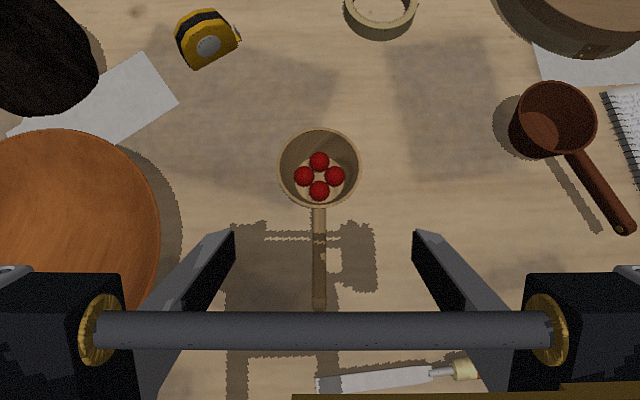

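```bash
python3 - <<'E'
from h import *
log();print(delta([.472,-.065,.0215],Rt(-.2897,.5)))
E
```

```text
[-0.0000e+00 -4.0000e-03  2.0000e-03 -8.6950e+00 -5.7000e-01  1.8024e+01]
```

>>> move_arm(deltas=[0, 0, 0, -2.2, -0.57, 4.5, -1, 0, 0, 0, -4.4, -0.57, 9, -1, 0, 0, 0, -6, -0.57, 12.5, -1, 0, 0, 0, -7.2, -0.57, 15, -1, 0, 0, 0, -8.2, -0.57, 17, -1, 0, 0, 0, -8.7, -0.57, 18, -1, 0, 0, 0, -8.7, -0.57, 18, -1])

```text
time: 2.25
tool_pos: [0.4712, -0.0656, 0.0189]
ee_rot: [3.141, -0.499, -0.29]
wrist_force: [-0.3, -0.4, -0.1]
width: 0.0938
finger_force: 0.0
```

>>> move_arm(deltas=[0, 0, 0, 0, 0, 0, 1, 0, 0, 0, 0, 0, 0, 1, 0, 0, 0, 0, 0, 0, 1, 0, 0, 0, 0, 0, 0, 1, 0, 0, 0, 0, 0, 0, 1, 0, 0, 0, 0, 0, 0, 1, 0, 0, 0, 0, 0, 0, 1, 0, 0, 0, 0, 0, 0, 1])

```text
time: 3.05
tool_pos: [0.4715, -0.0642, 0.0209]
ee_rot: [3.141, -0.504, -0.288]
wrist_force: [0.5, -0.8, 1.2]
width: 0.0337
finger_force: 0.0
```

```bash
python3 - <<'E'
from plan import *
log()
p,Rg,u=tcp(np.radians(30),.5,0,.19,[.5537,.2046])
o=robot.get_obs();print(o['tool_pos'],o['width'],o['wrist_force'],delta([o['tool_pos'][0],o['tool_pos'][1],.19],rot(o['ee_rot'])))
print(p,delta(p,Rg))
E
```

```text
[ 0.47149907 -0.06417187  0.02090327] 0.03367498992549827 [ 0.49343471 -0.75899278  1.18881917] [ 0.0000e+00  0.0000e+00  0.0000e+00  8.1730e+00  4.0000e-03 -1.4803e+01]
[0.47498616 0.15915454 0.17332593] [ 3.9100e-01 -4.0000e-03 -7.1100e-01  2.1120e+00 -2.1509e+01 -1.6251e+01]
```

Fingers still closing.

>>> move_arm(deltas=[0, 0, 0, 0, 0, 0, 1, 0, 0, 0, 0, 0, 0, 1, 0, 0, 0, 0, 0, 0, 1, 0, 0, 0, 0, 0, 0, 1, 0, 0, 0, 0, 0, 0, 1])

```text
time: 3.55
tool_pos: [0.4715, -0.0643, 0.0208]
ee_rot: [3.141, -0.504, -0.288]
wrist_force: [0.1, -1.4, 0.1]
width: 0.0139
finger_force: 30.0
```

>>> move_arm(deltas=[0, 0, 0, 1, 0, -1.8, 1, 0, 0, 0, 2, 0, -3.6, 1, 0, 0, 0, 3.2, 0, -5.8, 1, 0, 0, 0, 4.6, 0, -8.3, 1, 0, 0, 0, 6, 0, -10.9, 1, 0, 0, 0, 7.2, 0, -13, 1, 0, 0, 0, 8.2, 0, -14.8, 1, 0, 0, 0, 8.2, 0, -14.8, 1])

```text
time: 4.35
tool_pos: [0.4732, -0.0645, 0.1934]
ee_rot: [-3.141, -0.51, -0.288]
wrist_force: [0.3, 0.1, -1.6]
width: 0.014
finger_force: 30.0
```

```bash
python3 - <<'E'
from plan import *
log()
o=robot.get_obs();print(o['tool_pos'],o['ee_rot'],o['width'],o['finger_force'],o['wrist_force'])
p,Rg,u=tcp(np.radians(30),.5,0,.20,[.5537,.2046])
print(p,delta(p,Rg))
s=snap('wrist');save(s,'w2.png')
E
```

```text
[ 0.47316709 -0.06453347  0.19340757] [-3.14131894 -0.50964972 -0.28808688] 0.013965807865207685 29.997715651988983 [ 0.3331568   0.12932242 -1.63764787]
[0.47498616 0.15915454 0.18332593] [ 3.9200e-01 -9.0000e-03 -7.1000e-01 -5.8870e+00 -2.1499e+01 -2.1300e+00]
```

View pics/w2.png

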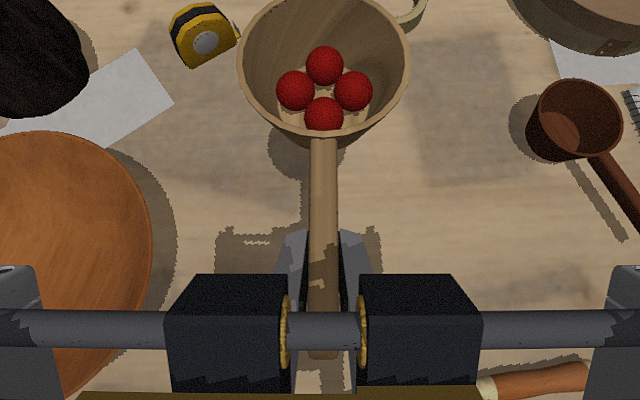

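>>> move_arm(deltas=[0.02, 0, -0.04, -0.3, -1.1, -0.1, 1, 0.07, 0, -0.12, -1, -3.6, -0.4, 1, 0.14, 0, -0.25, -2.1, -7.5, -0.7, 1, 0.21, 0, -0.39, -3.2, -11.8, -1.2, 1, 0.28, 0, -0.51, -4.2, -15.5, -1.5, 1, 0.34, 0, -0.61, -5.1, -18.6, -1.8, 1, 0.38, 0, -0.68, -5.7, -20.8, -2.1, 1, 0.392, 0, -0.71, -5.9, -21.5, -2.1, 1])

```text
time: 5.2
tool_pos: [0.472, 0.1604, 0.1764]
ee_rot: [-3.139, -0.499, 0.525]
wrist_force: [-0.6, 0.5, -2.9]
width: 0.014
finger_force: 30.0
```

```bash
python3 - <<'E'
from plan import *
log()
o=robot.get_obs();print(o['tool_pos'],o['ee_rot'],o['width'],o['finger_force'],Lf.round(3))
B=np.array([.5537,.2046]);psi=np.radians(30)
d=np.array([np.sin(psi),-np.cos(psi)])
c=B-.02*d   # pour lip ~14 mm on d side + ball speed
q=o['joint_positions']
p0=Rot0=None
for a in (8,20,30,40,50,60,70,80,90,100):
    zg=.185 if a>30 else .2
    p,Rg,u=tcp(psi,.5,np.radians(a),zg,c); q,e=ik(p,Rg,q)
    w=p-Lf[6]*Rg[:,2]
    print(a,delta(p,Rg),q.round(2),round(e,4),w.round(3))
E
```

```text
[0.47195807 0.16042312 0.17643665] [-3.13907423 -0.4989241   0.52505128] 0.014039169825960885 29.99741792678833 [ 0.153 -0.     0.057  0.449  0.101  0.5    0.351 -0.    -0.   ]
8 [ 1.190e-01  1.000e-03  6.800e-02  5.140e-01 -1.972e+00 -5.180e-01] [ 0.   -0.37  1.91  0.37  1.24  1.03] 0.0 [0.34  0.057 0.488]
20 [ 3.03e-01  2.00e-03  1.68e-01  5.55e-01 -2.31e+00 -5.91e-01] [-0.14 -0.3   1.89  0.57  1.36  0.93] 0.0 [0.369 0.006 0.473]
30 [ 4.560e-01  2.000e-03  2.520e-01  6.140e-01 -2.574e+00 -6.980e-01] [-0.23 -0.23  1.87  0.71  1.46  0.89] 0.0 [ 0.392 -0.034  0.452]
40 [ 6.100e-01  2.000e-03  3.360e-01 -2.300e-02 -2.809e+00  4.740e-01] [-0.3  -0.13  1.88  0.83  1.54  0.84] 0.0 [ 0.413 -0.07   0.408]
50 [ 7.630e-01  2.000e-03  4.190e-01  7.500e-02 -3.015e+00  2.940e-01] [-0.36 -0.04  1.88  0.93  1.63  0.82] 0.0 [ 0.431 -0.101  0.372]
60 [ 9.160e-01  2.000e-03  5.030e-01  1.890e-01 -3.182e+00  8.500e-02] [-0.4   0.06  1.87  1.02  1.71  0.82] 0.0 [ 0.445 -0.126  0.331]
70 [ 1.069e+00  3.000e-03  5.860e-01  3.160e-01 -3.306e+00 -1.450e-01] [-0.43  0.16  1.87  1.1   1.79  0.82] 0.0 [ 0.456 -0.144  0.285]
80 [ 1.223e+00  3.000e-03  6.700e-01  4.500e-01 -3.382e+00 -3.920e-01] [-0.44  0.26  1.87  1.18  1.86  0.83] 0.0 [ 0.463 -0.156  0.236]
90 [ 1.376e+00  3.000e-03  7.530e-01  5.890e-01 -3.407e+00 -6.460e-01] [-0.45  0.36  1.88  1.27  1.93  0.85] 0.0 [ 0.465 -0.16   0.185]
100 [ 1.529e+00  3.000e-03  8.370e-01  7.270e-01 -3.383e+00 -9.000e-01] [-0.44  0.46  1.89  1.35  2.    0.87] 0.0 [ 0.463 -0.156  0.134]
```

>>> move_arm(deltas=[0.11, 0, 0.06, 1, -1, -1.4, 1, 0.22, 0, 0.12, 1, -2, -1.4, 1, 0.33, 0, 0.18, 1, -3, -1.4, 1, 0.44, 0, 0.24, 1, -3.6, -1.4, 1, 0.55, 0, 0.3, 0.8, -3.9, -1, 1, 0.66, 0, 0.36, 0.6, -4, -0.8, 1, 0.77, 0, 0.42, 0.6, -4.1, -0.7, 1, 0.86, 0, 0.47, 0.6, -4.2, -0.7, 1])

```text
time: 6.0
tool_pos: [0.4544, 0.1953, 0.1866]
ee_rot: [-2.099, -0.268, 0.092]
wrist_force: [0.8, 0.5, -3.9]
width: 0.0137
finger_force: 30.0
```

```bash
python3 - <<'E'
from plan import *
log()
o=robot.get_obs();print(o['tool_pos'],o['width'],o['finger_force'],o['wrist_force'],o['joint_positions'].round(2))
B=np.array([.5537,.2046]);psi=np.radians(30)
d=np.array([np.sin(psi),-np.cos(psi)]);c=B-.03*d
for a in (56,76,86,95,100):
    p,Rg,u=tcp(psi,.5,np.radians(a),.19,c)
    print(a,delta(p,Rg))
s=snap('scene');save(s,'s2.png',(150,100,550,300),2)
E
```

```text
[0.45435985 0.19530736 0.18659829] 0.013669662255725336 30.011773109436035 [ 0.76267055  0.50067044 -3.87800644] [-0.37 -0.    1.88  0.99  1.68  0.85]
56 [-0.005 -0.004 -0.006 -0.264  0.371  0.438]
76 [ 0.301 -0.004  0.162 -0.219 -0.2    0.352]
86 [ 0.454 -0.004  0.246 -0.161 -0.464  0.246]
95 [ 0.592 -0.004  0.322 -0.091 -0.68   0.117]
100 [ 0.669 -0.004  0.364 -0.045 -0.79   0.033]
```

View pics/s2.png

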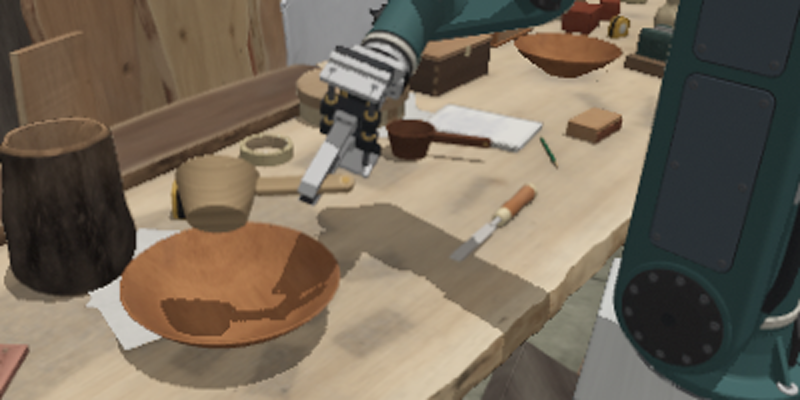

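The scoop is over the bowl, tilted about 56° with the balls still inside. I'm continuing the roll slowly.

>>> move_arm(deltas=[0.06, 0, 0.033, -0.2, 0.1, 0.3, 1, 0.12, 0, 0.066, -0.2, 0, 0.3, 1, 0.18, 0, 0.1, -0.2, 0, 0.3, 1, 0.24, 0, 0.13, -0.2, -0.1, 0.3, 1, 0.3, 0, 0.163, -0.2, -0.2, 0.3, 1, 0.36, 0, 0.196, -0.2, -0.3, 0.3, 1, 0.42, 0, 0.23, -0.2, -0.4, 0.2, 1, 0.47, 0, 0.256, -0.2, -0.5, 0.2, 1])

```text
time: 6.85
tool_pos: [0.4512, 0.2006, 0.1899]
ee_rot: [-1.62, -0.028, 0.023]
wrist_force: [-0.8, -0.6, -2.8]
width: 0.0137
finger_force: 30.0
```

>>> move_arm(deltas=[0.05, 0, 0.028, 0, 0, 0, 1, 0.1, 0, 0.056, 0, 0, 0, 1, 0.15, 0, 0.083, 0, 0, 0, 1, 0.17, 0, 0.094, 0, 0, 0, 1, 0.19, 0, 0.105, 0, 0, 0, 1, 0.19, 0, 0.105, 0, 0, 0, 1, 0.19, 0, 0.105, 0, 0, 0, 1, 0.19, 0, 0.105, 0, 0, 0, 1])

```text
time: 7.65
tool_pos: [0.4512, 0.2007, 0.1918]
ee_rot: [-1.428, 0.073, 0.029]
wrist_force: [-0.4, 0.5, -2.3]
width: 0.0139
finger_force: 30.0
```

```bash
python3 - <<'E'
from plan import *
log()
o=robot.get_obs();print(o['tool_pos'],o['width'],o['wrist_force'],o['joint_positions'].round(2))
s=snap('scene');save(s,'s3.png',(150,150,350,300),4)
s=snap('top');save(s,'t3.png',(140,120,340,270),4);I=s['image'].astype(int)
r=(I[:,:,0]>110)&(I[:,:,1]<50)
n,l,st,c=cv2.connectedComponentsWithStats(r.astype(np.uint8));P=cloud(s)
for i in range(1,n):
  if st[i,4]>8: print(st[i,4],c[i].round(1),np.nanmean(P[l==i],0))
E
```

```text
[0.45118677 0.20065919 0.19182746] 0.01390624828888068 [-0.40932331  0.46155795 -2.34566591] [-0.43  0.43  1.91  1.36  1.99  0.87]
39 [222.9 187.6] [0.57693082 0.17969673 0.03479695]
16 [206.5 206.1] [0.52697796 0.22306142 0.03451832]
38 [222.3 205.5] [0.52822562 0.18047872 0.03456222]
```

View pics/s3.png

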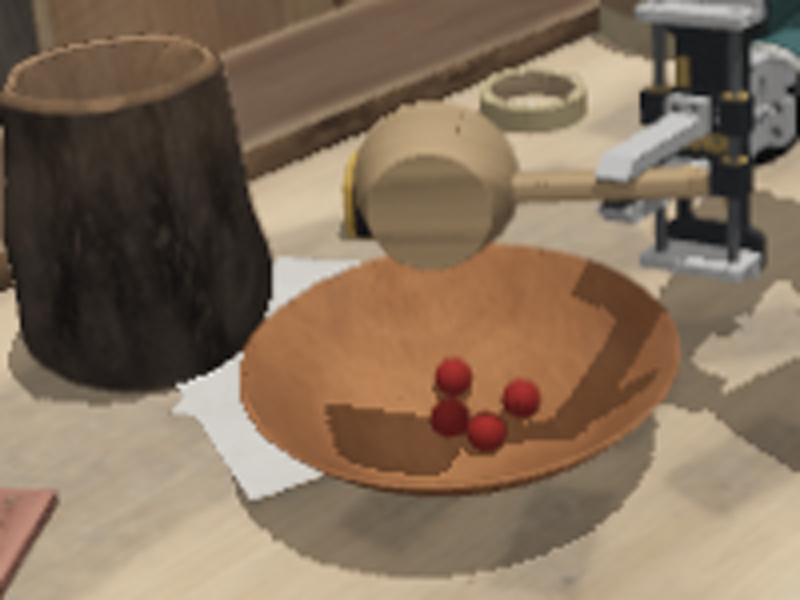

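View pics/t3.png

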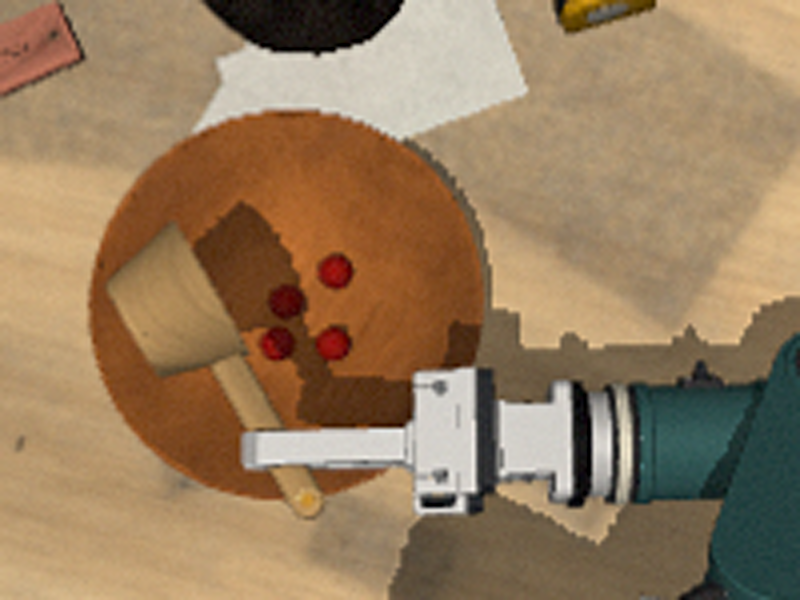

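All four balls are in the bowl at crop positions (453,376), (521,398), (450,416) and (487,432), and the bowl hasn't moved. Next I roll the scoop back and return it to its original bare spot.

```bash
python3 - <<'E'
from plan import *
o=robot.get_obs();psi=np.radians(30)
R0=rot(o['ee_rot']);g=o['tool_pos']-.019*R0[:,2];print(g)
for a in (60,35): 
    Rg=Rt(psi,.5,np.radians(a));p=g+[0,-.01,.03]+.019*Rg[:,2];print(a,delta(p,Rg))
R1,p1=Rg,p
Rg=Rt(psi,.5,0);p=g+[0,-.02,.03]+.019*Rg[:,2];print(delta(p,Rg,p1,R1))
R2,p2=Rg,p
Rg=Rt(-.288,.504,0);p=np.array([.4715,-.0643,.13]);print(delta(p,Rg,p2,R2)); print(delta([.4715,-.0643,.0208],Rg,p,Rg))
E
```

```text
[0.45149714 0.18183471 0.18913985]
60 [-6.020e-01 -1.000e-03 -3.240e-01 -7.000e-02 -2.045e+00 -8.950e-01]
35 [-0.985 -0.002 -0.533  0.199 -1.597 -1.393]
[-0.536 -0.    -0.293 -0.056  1.666 -0.94 ]
[-3.9100e-01  4.0000e-03  7.1100e-01 -1.2676e+01  2.0584e+01  1.3330e+00]
[ 0.     0.     0.    -5.274  0.     9.562]
```

>>> move_arm(deltas=[0, 0, 0, 0.1, -2, -0.4, 1, -0.12, 0, -0.065, 0, -2.2, -0.5, 1, -0.25, 0, -0.135, 0, -2.1, -0.6, 1, -0.38, 0, -0.206, 0, -2.1, -0.7, 1, -0.51, 0, -0.276, 0, -2.1, -0.8, 1, -0.64, 0, -0.346, 0, -2, -0.9, 1, -0.77, 0, -0.417, 0, -1.9, -1.1, 1, -0.87, 0, -0.47, 0.1, -1.8, -1.2, 1])

```text
time: 8.55
tool_pos: [0.4535, 0.186, 0.209]
ee_rot: [-2.34, -0.365, 0.17]
wrist_force: [-0.2, -0.1, -1.1]
width: 0.014
finger_force: 30.0
```

```bash
python3 - <<'E'
from plan import *
o=robot.get_obs();print(o['tool_pos'],o['width'])
Rg=Rt(np.radians(30),.5,0);p=np.array([.4515,.162,.219])+.019*Rg[:,2];print(delta(p,Rg))
E
```

```text
[0.45346253 0.18599648 0.20903631] 0.013962939752609791
[-0.646 -0.002 -0.354 -0.002  1.918 -0.95 ]
```

>>> move_arm(deltas=[-0.11, 0, -0.06, 0, 0.4, -0.1, 1, -0.22, 0, -0.12, 0, 0.7, -0.3, 1, -0.33, 0, -0.18, 0, 1, -0.5, 1, -0.44, 0, -0.24, 0, 1.3, -0.7, 1, -0.55, 0, -0.3, 0, 1.6, -0.8, 1, -0.646, 0, -0.354, 0, 1.9, -0.95, 1, -0.646, 0, -0.354, 0, 1.9, -0.95, 1])

```text
time: 9.25
tool_pos: [0.457, 0.1694, 0.2009]
ee_rot: [-3.133, -0.5, 0.525]
wrist_force: [-0.9, 0.1, -1.6]
width: 0.0136
finger_force: 30.0
```

```bash
python3 - <<'E'
from plan import *
o=robot.get_obs();print(o['tool_pos'],o['ee_rot'])
Rg=Rt(-.288,.504,0);p=np.array([.4715,-.0643,.13]);print(delta(p,Rg)); print(delta([.4715,-.0643,.0208],Rg,p,Rg))
E
```

```text
[0.45703021 0.16942836 0.20093292] [-3.13329428 -0.49959441  0.52451562]
[-3.9900e-01  7.0000e-03  7.1300e-01 -1.2573e+01  2.0965e+01  1.0450e+00]
[ 0.     0.     0.    -5.274  0.     9.562]
```

>>> move_arm(deltas=[-0.03, 0, 0.05, -0.8, 1.4, 0.1, 1, -0.08, 0, 0.14, -2.5, 4.2, 0.2, 1, -0.14, 0, 0.25, -4.4, 7.4, 0.4, 1, -0.2, 0, 0.36, -6.4, 10.6, 0.5, 1, -0.26, 0, 0.47, -8.3, 13.8, 0.7, 1, -0.32, 0, 0.58, -10.2, 17, 0.8, 1, -0.37, 0, 0.66, -11.7, 19.5, 1, 1, -0.399, 0.007, 0.713, -12.6, 21, 1.05, 1])

```text
time: 10.05
tool_pos: [0.471, -0.0687, 0.1273]
ee_rot: [-3.139, -0.498, -0.302]
wrist_force: [-0.5, 0.2, -1.6]
width: 0.0135
finger_force: 30.0
```

```bash
python3 - <<'E'
from plan import *
o=robot.get_obs();print(o['tool_pos'],o['ee_rot'])
print(delta([.4715,-.0643,.024],Rt(-.288,.504,0)))
s=snap('wrist');P=cloud(s);np.save('wP2',P);save(s,'w4.png')
# rim plane of held cup
Rw=rot(o['ee_rot']);c=o['tool_pos']+np.array([.092*np.cos(.288),-.092*np.sin(.288),0])
q=P.reshape(-1,3);zr=o['tool_pos'][2]+.0167+.014
q=q[(np.linalg.norm(q[:,:2]-c[:2],axis=1)<.055)&(abs(q[:,2]-zr)<.008)]
A=np.c_[q[:,:2]-c[:2],np.ones(len(q))]
w=np.ones(len(q),bool)
for _ in range(5):
    f=np.linalg.lstsq(A[w],q[w,2],rcond=None)[0];r=q[:,2]-A@f;w=(r>-.002)
print(len(q),w.sum(),f,zr)
E
```

```text
[ 0.47100858 -0.06873532  0.12729836] [-3.13912694 -0.49836892 -0.30175303]
[ 4.000e-03  6.000e-03 -1.200e-02 -5.012e+00 -4.160e-01  9.034e+00]
5951 3510 [-0.02518256  0.00984486  0.15702628] 0.15799836108605975
```

View pics/w4.png

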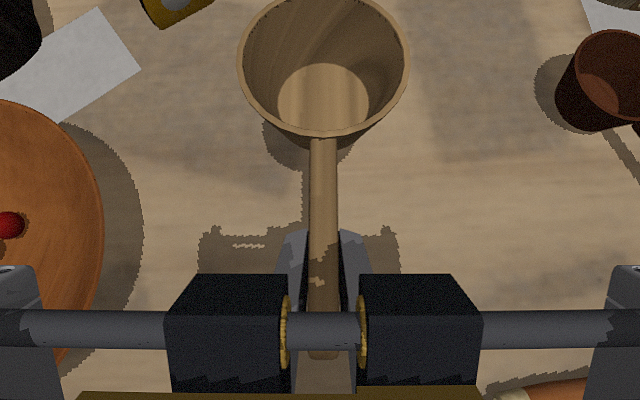

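The cup is empty and close to level. I'm lowering it now.

>>> move_arm(deltas=[0, 0, 0, -0.8, -0.1, 1.4, 1, 0, 0, 0, -2, -0.3, 3.6, 1, 0, 0, 0, -3.2, -0.4, 5.8, 1, 0, 0, 0, -4.2, -0.4, 7.5, 1, 0, 0, 0, -4.8, -0.4, 8.6, 1, 0, 0, 0, -5, -0.4, 9, 1, 0, 0, 0, -5.05, -0.4, 9.1, 1, 0, 0, 0, -5.1, -0.4, 9.2, 1])

```text
time: 10.9
tool_pos: [0.4741, -0.0636, 0.0254]
ee_rot: [-3.141, -0.505, -0.295]
wrist_force: [-0.1, 0.4, -1.1]
width: 0.0141
finger_force: 30.0
```

>>> move_arm(deltas=[0, 0, 0, -0.05, 0, 0.08, 1, 0, 0, 0, -0.05, 0, 0.08, 1, 0, 0, 0, -0.05, 0, 0.08, 1])

```text
time: 11.2
tool_pos: [0.4738, -0.0633, 0.0242]
ee_rot: [-3.142, -0.505, -0.294]
wrist_force: [1.2, 0.0, -2.0]
width: 0.0136
finger_force: 30.0
```

>>> move_arm(deltas=[0, 0, 0, -0.05, 0, 0.1, 1, 0, 0, 0, -0.1, 0, 0.18, 1, 0, 0, 0, -0.1, 0, 0.18, 1])

```text
time: 11.5
tool_pos: [0.4737, -0.0633, 0.0217]
ee_rot: [3.141, -0.505, -0.294]
wrist_force: [-0.5, -0.8, 0.2]
width: 0.0139
finger_force: 30.0
```

>>> move_arm(deltas=[0, 0, 0, -0.03, 0, 0.06, 1, 0, 0, 0, -0.06, 0, 0.11, 1, 0, 0, 0, -0.06, 0, 0.11, 1])

```text
time: 11.8
tool_pos: [0.4741, -0.0634, 0.021]
ee_rot: [3.142, -0.506, -0.294]
wrist_force: [-2.7, 0.4, 1.2]
width: 0.0138
finger_force: 30.0
```

>>> move_arm(deltas=[0, 0, 0, 0, 0, 0, -1, 0, 0, 0, 0, 0, 0, -1, 0, 0, 0, 0, 0, 0, -1, 0, 0, 0, 0, 0, 0, -1, 0, 0, 0, 0, 0, 0, -1, 0, 0, 0, 0, 0, 0, -1, 0, 0, 0, 0, 0, 0, -1, 0, 0, 0, 0, 0, 0, -1])

```text
time: 12.6
tool_pos: [0.4735, -0.0633, 0.0203]
ee_rot: [3.141, -0.504, -0.294]
wrist_force: [-0.6, -0.5, 0.1]
width: 0.0745
finger_force: 0.0
```

>>> move_arm(deltas=[0, 0, 0, 0.5, 0, -0.9, -1, 0, 0, 0, 1.5, 0, -2.6, -1, 0, 0, 0, 3, 0, -5.3, -1, 0, 0, 0, 5, 0, -9, -1, 0, 0, 0, 7, 0, -12.7, -1, 0, 0, 0, 8.2, 0, -14.8, -1, 0, 0, 0, 8.2, 0, -14.8, -1, 0, 0, 0, 8.2, 0, -14.8, -1])

```text
time: 13.4
tool_pos: [0.4736, -0.0633, 0.1899]
ee_rot: [3.142, -0.505, -0.294]
wrist_force: [0.7, -0.4, -0.7]
width: 0.0941
finger_force: 0.0
```

```bash
python3 - <<'E'
from h import *
s=snap('scene');save(s,'s5.png',(180,130,420,300),3.3)
E
```

```text
(no output)
```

View pics/s5.png

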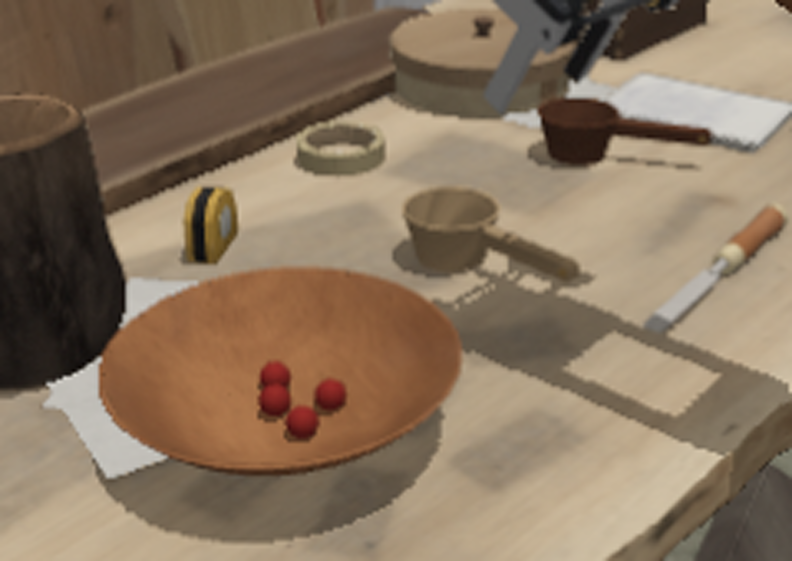

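The scoop stands upright on bare table at (450,230), four balls lie in the bowl, and the gripper is clear.

```bash
python3 -c "
from bench import robot
print(robot.close_job())"
```

```text
the job is handed in; nothing more can be done
None
```

All four balls are in the cherry bowl, which stayed in place; the empty pale scoop stands upright on the bare table, released, and the job was handed in at about 13.5 s (the verdict was not shown).

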